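Hold the sheet cutter's sprung rail just below its balance point

TASK

I am about to set the lift springs of this bench sheet cutter: with the rail down, push the knife head by its red post along the guide rail, away from the front handle, until it is parked against the stop at the hinge end. Then lift the rail by its yellow front handle to about five degrees past its balance point, so that the springs take it over, but do not let them throw it open against its end stop. Ease it back to about five degrees below the balance point, where it would just fall shut, and finish still holding it there by the handle, quite still, while I turn the screws; leave the mallet, the safety glasses and the dowel bin where they lie.

Things in the scene. Friction and masses are not known exactly. Their poses are not given: they have to be found in the camera images.
- cutter: Fixed bench sheet cutter: grey laminate bed 345 x 400 mm, its top 24 mm above the bench, on rubber feet, with an aluminium guide rail lying across its middle. Origin on the bench, under the rail's centre line; +x runs along the rail from the front handle to the hinge, +y to the left, z up. The bed spans x -0.100 to 0.245 and y -0.220 to 0.180. It may stand turned by up to 0.3 rad.
- hinge (a point): Middle of the rail's hinge pin at the back of the bed, between two dark steel cheeks (122 mm over their outsides) with two coil springs inside and a brass screw head outside each: 200 mm along +x from the cutter's origin and 60 mm above the bench. The pin lies along the cutter's y. The cheeks' tops are 76 mm above the bench.
- rail (a joint): Angle of the guide rail about its hinge (rad): 0 = lying down on the bed, grows as the front handle rises, end stop at 1.05. With the knife head parked, weight and springs balance at 0.70 (40 degrees; handle centre then 279 mm above the bench and 260 mm in front of the pin, measured level). Below that the rail falls shut, above it the springs swing it open. It takes about 1 N upward at the handle to lift the rail when the head is parked, up to 2.5 N when it is not.
- handle (a point): Yellow round bar, 20 mm thick, 116 mm long between two dark steel side arms, lying along the cutter's y across the front end of the rail, and part of the rail. This point is the bar's middle: 340 mm from the hinge pin, and with the rail down level with the pin, 60 mm above the bench and in front of the bed with nothing under it. A dark crossbar joins the arms 50 mm behind the bar's centre (towards the hinge).
- head (a joint): How far the knife head has slid along the rail towards the hinge (m): 0 = foremost, 0.140 = parked against the stop. It runs stiffly (about 3 N) and stays where it is left.
- knob (a point): Centre of the top of the red round grip post on the knife head: 32 mm in diameter, standing 46 mm out of the black head, its top 132 mm above the bench with the rail down; parked, it is 113 mm from the hinge pin, measured along the rail. The black head below it is 80 mm long, 66 mm wide, its top 81 mm above the bench.
- mallet: Bystander: mallet with a steel head 40 mm thick and 131 mm long with yellow and red faces, and a 260 mm wooden handle, lying on the bench; origin on the bench under the head's middle, the handle points along its -x.
- glasses: Bystander: clear safety glasses, 140 mm wide, 42 mm high, lying open on the bench; origin on the bench at the nose bridge, the temples run along +x.
- dowel_bin: Bystander: yellow open bin of wooden dowels, 170 x 105 x 65 mm, on the bench; origin at the centre of its underside.

How it is judged:
On the way, in this order (a step that is already met when the one before it is completed fails the run):
1. knife head parked against the stop with the rail still down (value of joint head above 0.134 m and value of joint rail below 0.05 rad), for 0.2 s.
2. rail raised past its balance point (0.70 rad), the head still parked (value of joint rail above 0.73 rad and value of joint head above 0.134 m), for 0.1 s.
At the end, for the whole second after the job is handed in: The rail is held still by the fingers on its yellow handle between 0.55 and 0.68 rad, that is 1 to 9 degrees below its balance point at 0.70 (speed under 0.05 rad/s), with the knife head within 6 mm of its stop and nothing but the robot carrying the handle (value of joint rail between 0.55 and 0.68 rad and velocity of joint rail between -0.05 and 0.05 rad/s and value of joint head above 0.134 m and contact force between the fingers and rail above 0.1 N and contact force between rail and mallet below 0.1 N and contact force between rail and glasses below 0.1 N and contact force between rail and dowel_bin below 0.1 N and distance between the grasp point and handle below 0.06 m); the arm keeps its last pose, push and grip.
It fails at once if the rail is lifted before the knife head is parked (value of joint rail above 0.12 rad and value of joint head below 0.125 m).
It fails at once if the springs throw the rail open to its end stop (value of joint rail above 1 rad).
It fails at once if the mallet is moved by more than 30 mm (distance of mallet from where it was at the start of the episode above 0.03 m).
It fails at once if the safety glasses are moved by more than 30 mm (distance of glasses from where it was at the start of the episode above 0.03 m).
It fails at once if the dowel bin is moved by more than 30 mm (distance of dowel_bin from where it was at the start of the episode above 0.03 m).
It also fails if it takes over 58 s, if anything falls off the work surface, if the arm or the gripper's body presses on something with over 40 N, if the wrist force passes 120 N, or if a joint passes its speed limit or range.

ROBOT

A 6-joint arm with a two-finger parallel gripper is mounted at the origin on the work surface. World frame = base frame: x ahead of the robot, y to its left, z up, the work surface at z = 0. Lengths are in m, angles in rad, forces in N, time in s.
With the tool pointing down it reaches from about 0.375 to 0.975 m from the base axis. Payload 3.8 kg.
Tool frame: the origin (TCP) lies on the centre line of the jaws, within the pads' length; the fingertips stand 25 mm ahead of it and the grasp point (between the pads) lies 6 mm ahead of it; z points along the fingers, y is the line along which they close (so a half turn about z gives the same grasp; the last joint's range is limited). The gripper opens to 85 mm and grips with 20 to 120 N. Pads are 22 mm wide; open, the fingers measure 114 mm over their backs; the gripper's body (76 mm by 85 mm) begins 54 mm behind the grasp point. The pads swing forward as they close: fully open they stand 13 mm farther back than shut.
Start: joints at [-1.256, 0.264, 1.604, -0, 1.274, -0.037], TCP at [0.233, -0.634, 0.256] pointing down, gripper open.
Joint ranges: [-2.63, 2.63], [-0.94, 2.18], [0.31, 2.57], [-1.31, 4.45], [0, 2.66], [-2.55, 2.55]. Speed limits (rad/s): [2.57, 2.57, 3.14, 3.14, 3.14, 3.14].

INTERFACE

Orientations are given as a unit quaternion [w, x, y, z].
In Python, from workcell import robot, imaging gives the robot as it stands.
- The arm moves only by the tool carry_out, never from a script. Its argument "commands" is a list that holds one entry, the list of rows, each a list of 5 numbers: the shift along the world's x, y, z in units of 40 mm (1.0 is 40 mm), then the turn about the world's z in units of 8 degrees (1.0 is 8 degrees), then the opening, from -1 (shut) to 1 (fully open), so that 0 is half open. A call has 1 to 20 rows; each row is the pose to reach, as a shift and turn from the pose commanded when the call began; what a row does not reach only later rows make up. A row lasts 1/8 s, in which the tool goes at most 62.5 mm and 10.7 degrees, less where a joint would pass 70% of its speed; a pose out of reach is approached as far as the arm can. A call with a gripper value outside its range is refused whole. The fingers move at their own pace and stop on an object; "force" is the grip in N (left out, the last holds). Time passes only in rows, so rows that repeat a pose let the fingers close. It gives the time, the measured TCP pose, the force, the opening and the grip force at its end, in the units of the state.
- robot.read_state(): the state, without advancing time (a new reading comes with each control period).
- imaging.grab_frame(name): name is "scene" or "top" or "wrist"; returns a dict with "color" (400x640x3 uint8, blue, green, red), "z_map" (400x640 float32, m along the optical axis (not along the pixel's ray), 0 where there is no reading), "K" (3x3 intrinsics, pixels), "extrinsics" (4x4, takes a point from camera to world coordinates); the wrist camera has in their place "mount" (4x4, takes a point from camera to tool coordinates, whose origin is the TCP and whose axes are the flange's). Camera axes: x right, y down, z forward; pixel columns grow to the right and rows downward; lengths in m; the calibration is good to about 2 mm. The wrist camera is an equidistant fisheye: a pixel r from the principal point sees the ray r / f radians off the axis. A picture is of the moment at which its call begins: read the wrist's pose just before it.
- robot.sign_off(): hands the job in; it is judged then, once.
The state is a dict: "time_s": time; "joints": joint angles; "qvel": joint speeds; "joint_torque": joint torques, N m; "position": TCP position; "tool_rot": TCP orientation; "contact_force": force on the tool from outside, world axes, zero at the start; "torque": the same for the moment, N m; "finger_gap": opening from 0.0 (shut) to 1.0 (fully open); "grip_force": force on a finger pad.
Only numpy, scipy, OpenCV 4.12 (cv2) and the standard library are available. Lean on these libraries where they do the work, as an engineer would, in place of code of your own. Each camera call takes 0.05 s, during which the arm holds its last target. There are 200 camera calls.

## Working session

There is one attempt and no reset: what is moved stays moved. The work goes in short steps, Python scripts to look and compute and a tool call to move; the robot and the scene stay as the last step left them, time stands still between calls to the robot, and variables do not carry over. Pictures are saved under pics/ and viewed, at most 10 in all, crops included, and the job is handed in when it is done.

Besides the shell and the picture viewer there is one more tool, called after "Emit:" as name(argument=value, ...) on one line, values as JSON. carry_out: Moves the arm, as the interface text tells. Its arguments: {"type":"object","properties":{"commands":{"type":"array"},"force":{"type":"number"}},"required":["commands"]}

```bash
mkdir -p pics
python3 - <<'E'
from workcell import robot, imaging
import cv2, numpy as np
s=robot.read_state(); print({k:np.round(v,3) for k,v in s.items()})
for n in ("scene","top"):
    f=imaging.grab_frame(n); cv2.imwrite(f"pics/{n}0.png",f["color"]); np.savez(f"/tmp/{n}.npz",**f)
E
```

```text
{'time_s': np.float64(0.0), 'joints': array([-1.256,  0.265,  1.605,  0.   ,  1.274, -0.037]), 'qvel': array([ 0.   ,  0.   , -0.002,  0.   ,  0.002,  0.001]), 'joint_torque': array([-1.0000e-03, -5.1511e+01, -3.6731e+01,  0.0000e+00,  1.3000e-02,
       -0.0000e+00]), 'position': array([ 0.232, -0.633,  0.255]), 'tool_rot': array([-0.001,  0.985,  0.175, -0.   ]), 'contact_force': array([-0.405,  0.051, -0.365]), 'torque': array([ 0.003,  0.003, -0.032]), 'grip_force': np.float64(0.0), 'finger_gap': np.float64(1.001)}
```

View pics/scene0.png

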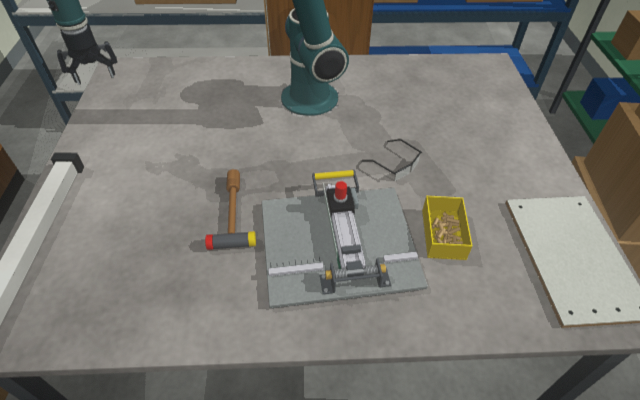

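View pics/top0.png

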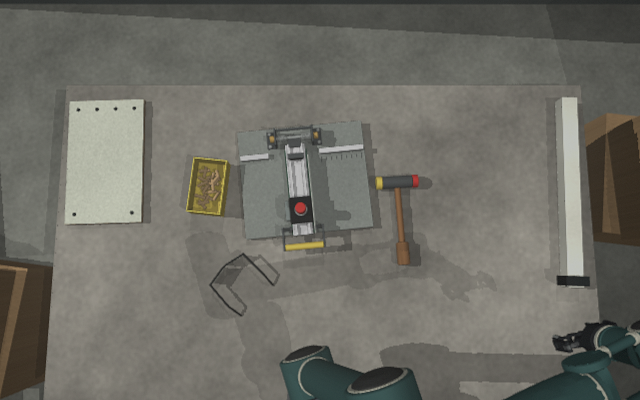

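The scene view shows the yellow handle at (334,175), the red post at (341,190), and the hinge cheeks at about (328..382,272). In the top view the handle is at (304,245) and the post at (301,209). The glasses lie to the left of the handle and the mallet to its right. I'll measure next.

```bash
cat > h.py <<'E'
import cv2, numpy as np
def pts(f,mask):
    v,u=np.nonzero(mask&(f["z_map"]>0)); z=f["z_map"][v,u]; K=f["K"]
    p=np.c_[(u-K[0,2])/K[0,0]*z,(v-K[1,2])/K[1,1]*z,z]
    T=f["extrinsics"]; return p@T[:3,:3].T+T[:3,3],u,v
def masks(c):
    h=cv2.cvtColor(c,cv2.COLOR_BGR2HSV)
    y=cv2.inRange(h,(22,150,90),(34,255,255))>0
    r=(cv2.inRange(h,(0,170,80),(6,255,255))|cv2.inRange(h,(174,170,80),(180,255,255)))>0
    return y,r
E
python3 - <<'E'
import numpy as np
from h import *
for n,yb,rb in (("scene",(310,165,360,184),(330,178,352,204)),("top",(280,238,328,252),(290,200,312,218))):
    f=dict(np.load(f"/tmp/{n}.npz")); y,r=masks(f["color"])
    for m,b,nm in ((y,yb,"handle"),(r,rb,"red")):
        w=np.zeros_like(m); w[b[1]:b[3],b[0]:b[2]]=1
        p,u,v=pts(f,m&w); print(n,nm,len(p),u.min(),u.max(),v.min(),v.max(),"med",np.median(p,0).round(4),"zmax",np.percentile(p[:,2],[5,50,95]).round(3))
        if nm=="handle":
            d=np.linalg.svd(p[:,:2]-p[:,:2].mean(0))[2][0]; t=(p[:,:2]-p[:,:2].mean(0))@d
            print(" dir",d.round(3),"len",np.ptp(t).round(3),"mid",(p[:,:2].mean(0)+d*(t.max()+t.min())/2).round(4))
        else:
            q=p[p[:,2]>p[:,2].max()-.008]; print(" top",q.mean(0).round(4),(q.min(0)/2+q.max(0)/2).round(4))
    print("cam",f["extrinsics"][:3,3].round(3))
    # all objects: glasses & mallet rough via height
    p,u,v=pts(f,np.ones((400,640),bool))
    k=(p[:,0]>.3)&(p[:,0]<.75)&(p[:,2]>.015)&(p[:,2]<.05)
    if n=="top":
        for nm,b in (("glasses",(205,248,282,320)),("mallet",(374,170,432,268))):
            j=(u>b[0])&(u<b[2])&(v>b[1])&(v<b[3])&(p[:,2]>.012); print(nm,p[j].min(0).round(3),p[j].max(0).round(3))
        # bed: points z ~.024
        j=(abs(p[:,2]-.024)<.008)&(u>230)&(u<380)&(v>115)&(v<245)
        print("bed",cv2.minAreaRect(p[j][:,:2].astype(np.float32)))
E
```

```text
scene handle 216 315 353 170 178 med [0.4728 0.0597 0.0665] zmax [0.059 0.066 0.072]
 dir [-0.098  0.995] len 0.115 mid [0.4724 0.0613]
scene red 123 336 346 182 198 med [0.5872 0.0738 0.1289] zmax [0.098 0.129 0.135]
 top [0.5803 0.0709 0.1332] [0.5791 0.0717 0.1337]
cam [ 1.416 -0.023  1.021]Traceback (most recent call last):
  File "<stdin>", line 7, in <module>
    return umr_minimum(a, axis, None, out, keepdims, initial, where)
ValueError: zero-size array to reduction operation minimum which has no identity
```

Run:
```python
import numpy as np
from h import *
f=dict(np.load("/tmp/top.npz")); c=f["color"]; hsv=cv2.cvtColor(c,cv2.COLOR_BGR2HSV)
print(hsv[245,304],f["z_map"][245,304],hsv[209,301],f["z_map"][209,301],f["extrinsics"][:3,3])
y=cv2.inRange(hsv,(18,120,60),(36,255,255))>0; r=(cv2.inRange(hsv,(0,150,60),(8,255,255))|cv2.inRange(hsv,(172,150,60),(180,255,255)))>0
K=f["K"];T=f["extrinsics"]
def ray(u,v,z):
    d=T[:3,:3]@np.array([(u-K[0,2])/K[0,0],(v-K[1,2])/K[1,1],1]); return T[:3,3]+d*(z-T[2,3])/d[2]
for m,b,z in ((y,(280,236,330,254),.07),(r,(288,198,314,220),.132)):
    w=np.zeros_like(m); w[b[1]:b[3],b[0]:b[2]]=1; w&=m
    v,u=np.nonzero(w); print(len(u),u.min(),u.max(),v.min(),v.max(),ray(u.mean(),v.mean(),z).round(4))
    if z<.1: print(np.array([ray(a,b_,z)[:2] for a,b_ in cv2.boxPoints(cv2.minAreaRect(np.c_[u,v].astype(np.float32)))]).round(4))
p,u,v=pts(f,np.ones((400,640),bool))
for nm,b in (("glasses",(205,248,282,320)),("mallet",(374,170,432,268))):
    j=(u>b[0])&(u<b[2])&(v>b[1])&(v<b[3])&(p[:,2]>.012)
    if j.any(): print(nm,p[j].min(0).round(3),p[j].max(0).round(3))
for q in ((243,254),(276,284),(211,285),(240,314)): print(q,ray(*q,.03).round(3))
j=(abs(p[:,2]-.024)<.008)&(u>230)&(u<380)&(v>115)&(v<245)
print("bed",cv2.minAreaRect(p[j][:,:2].astype(np.float32)))
```

```text
[ 26 142 194] 1.4787816 [  1 169 175] 1.42876 [0.39245026 0.02823649 1.5521857 ]
224 285 323 241 250 [0.4636 0.0599 0.07  ]
[[0.466  0.1191]
 [0.4785 0.0046]
 [0.4607 0.0026]
 [0.4482 0.1169]]
90 295 305 202 212 [0.572  0.0721 0.132 ]
glasses [0.261 0.137 0.012] [0.442 0.351 0.048]
mallet [ 0.405 -0.296  0.012] [ 0.687 -0.162  0.049]
(243, 254) [0.44 0.25 0.03]
(276, 284) [0.348 0.147 0.03 ]
(211, 285) [0.346 0.345 0.03 ]
(240, 314) [0.259 0.255 0.03 ]
bed ((0.6753204464912415, 0.044974446296691895), (0.35066673159599304, 0.43649670481681824), 5.905842304229736)
```

Emit:
carry_out(commands=[[[4,8,0,4.5,1],[8.55,17.6,0,9.5,1],[8.55,17.6,0,9.5,1],[8.55,17.6,0,9.5,1],[8.55,17.6,0,9.5,1],[8.55,17.6,0,9.5,1],[8.55,17.6,0,9.5,1],[8.55,17.6,0,9.5,1],[8.55,17.6,0,9.5,1],[8.55,17.6,0,9.5,1],[8.55,17.6,0,9.5,1],[8.55,17.6,0,9.5,1],[8.55,17.6,0,9.5,1],[8.55,17.6,0,9.5,1],[8.55,17.6,0,9.5,1],[8.55,17.6,0,9.5,1],[8.55,17.6,0,9.5,1],[8.55,17.6,0,9.5,1]]], force=20)

```text
time_s: 2.35
position: [0.5745, 0.0696, 0.2565]
tool_rot: [0.0, 0.669, 0.744, 0.0]
contact_force: [0.2, -0.9, 0.1]
finger_gap: 0.997
grip_force: 0.0
```

```bash
cat >> h.py <<'E'
from scipy.spatial.transform import Rotation as R
def wray(f,s,u,v,z):
    K=f["K"]; a=(u-K[0,2])/K[0,0]; b=(v-K[1,2])/K[1,1]; r=np.hypot(a,b)+1e-9
    d=f["mount"][:3,:3]@np.array([a/r*np.sin(r),b/r*np.sin(r),np.cos(r)])
    q=np.array(s["tool_rot"]); Rt=R.from_quat(q[[1,2,3,0]]).as_matrix()
    o=Rt@f["mount"][:3,3]+s["position"]; d=Rt@d
    return o+d*(z-o[2])/d[2]
E
python3 - <<'E'
from workcell import robot, imaging
from h import *
s=robot.read_state(); f=imaging.grab_frame("wrist"); cv2.imwrite("pics/w1.png",f["color"])
print(s["position"].round(4),s["joints"].round(3),R.from_quat(np.array(s["tool_rot"])[[1,2,3,0]]).as_matrix()[:,1].round(3))
hsv=cv2.cvtColor(f["color"],cv2.COLOR_BGR2HSV)
y=cv2.inRange(hsv,(18,120,60),(36,255,255)); r=cv2.inRange(hsv,(0,150,60),(8,255,255))|cv2.inRange(hsv,(172,150,60),(180,255,255))
for nm,m,z in (("y",y,.068),("r",r,.132)):
    n,l,st,c=cv2.connectedComponentsWithStats(m)
    for i in range(1,n):
        if st[i,4]>60: print(nm,st[i],c[i].round(1),wray(f,s,*c[i],z).round(4))
E
```

```text
[0.5745 0.0696 0.2565] [ 0.078  0.083  1.815 -0.     1.244 -0.029] [0.994 0.106 0.   ]
y [507 115  16  13 143] [513.5 120.6] [0.7901 0.1628 0.068 ]
y [ 203  119   25  107 1780] [214.9 171.4] [0.4695 0.0657 0.068 ]
y [491 229  15   8  81] [498.  231.8] [0.806  0.0279 0.068 ]
y [345 319  28  23 492] [358.2 330.1] [ 0.6525 -0.1272  0.068 ]
r [ 297  165   39   44 1336] [316.2 187.5] [0.5749 0.0777 0.132 ]
```

View pics/w1.png

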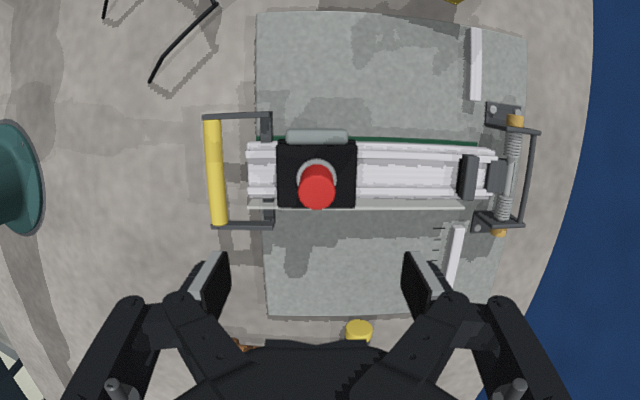

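The wrist view shows the post at (316,187), the handle at (215,171), and the brass screws at (513,121) and (498,232). The axis angle is about 0.107 rad, and the head has already slid about 0.022 m. I'll straddle the post now.

Emit:
carry_out(commands=[[[0,0.1,-0.8,0,0.3],[0,0.1,-1.6,0,0.3],[0,0.1,-2.2,0,0.3],[0,0.1,-2.8,0,0.3],[0,0.1,-3.2,0,0.3],[0,0.1,-3.4,0,0.3],[0,0.1,-3.4,0,0.3],[0.2,0.12,-3.4,0,0.3],[0.4,0.14,-3.4,0,0.3],[0.6,0.165,-3.4,0,0.3],[0.6,0.165,-3.4,0,0.3]]])

```text
time_s: 3.78
position: [0.6, 0.0771, 0.1206]
tool_rot: [0.001, 0.668, 0.744, 0.001]
contact_force: [1.2, 0.6, -0.1]
finger_gap: 0.652
grip_force: 0.0
```

Run:
```python
from workcell import robot, imaging
from h import *
f=imaging.grab_frame("wrist"); cv2.imwrite("pics/w2.png",f["color"]); print(robot.read_state()["contact_force"])
```

```text
[ 0.35893515 -0.25916246 -0.11925469]
```

View pics/w2.png

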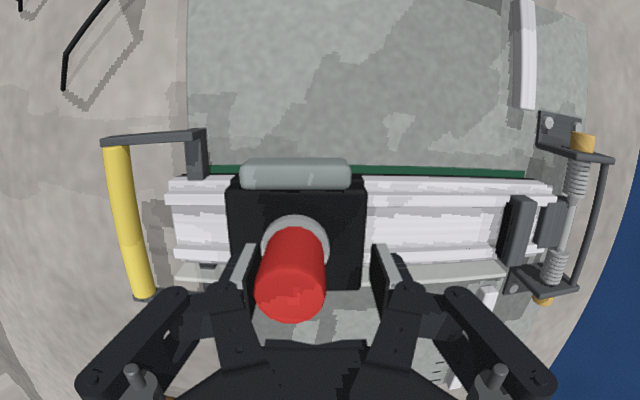

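The post at (290,290) sits between the pads, with the trailing pad touching it. I'll push along the rail.

Emit:
carry_out(commands=[[[0.2,0.02,0,0,0.3],[0.4,0.04,0,0,0.3],[0.6,0.065,0,0,0.3],[0.8,0.085,0,0,0.3],[1.0,0.11,0,0,0.3],[1.2,0.13,0,0,0.3],[1.4,0.15,0,0,0.3],[1.6,0.17,0,0,0.3],[1.8,0.195,0,0,0.3],[2.0,0.215,0,0,0.3],[2.2,0.235,0,0,0.3],[2.3,0.25,0,0,0.3],[2.4,0.26,0,0,0.3]]])

```text
time_s: 5.45
position: [0.6947, 0.0874, 0.1202]
tool_rot: [-0.0, 0.668, 0.744, -0.0]
contact_force: [-2.7, -2.7, 0.8]
finger_gap: 0.654
grip_force: 1.6
```

Emit:
carry_out(commands=[[[0.05,0.005,0,0,0.3],[0.1,0.01,0,0,0.3],[0.1,0.01,0,0,0.3]]])

```text
time_s: 5.82
position: [0.6988, 0.0879, 0.1202]
tool_rot: [0.0, 0.668, 0.744, 0.0]
contact_force: [-1.4, -1.3, -0.4]
finger_gap: 0.654
grip_force: 1.0
```

Emit:
carry_out(commands=[[[0.05,0.005,0,0,0.3],[0.1,0.01,0,0,0.3],[0.1,0.01,0,0,0.3]]])

```text
time_s: 6.2
position: [0.7028, 0.0883, 0.1202]
tool_rot: [0.0, 0.668, 0.744, 0.0]
contact_force: [-1.5, -0.9, -1.3]
finger_gap: 0.646
grip_force: 1.1
```

Emit:
carry_out(commands=[[[0.025,0.003,0,0,0.3],[0.05,0.005,0,0,0.3],[0.05,0.005,0,0,0.3]]])

```text
time_s: 6.58
position: [0.7034, 0.0884, 0.1201]
tool_rot: [-0.001, 0.668, 0.744, -0.001]
contact_force: [-7.1, -2.9, 1.4]
finger_gap: 0.653
grip_force: 3.2
```

```bash
cat > m.py <<'E'
from workcell import robot, imaging
from h import *
import sys
f=imaging.grab_frame("scene"); cv2.imwrite(sys.argv[1],cv2.resize(f["color"][140:310,240:440],None,fx=3.5,fy=3.5))
f=imaging.grab_frame("top")
s=robot.read_state(); print(s["position"].round(4),s["contact_force"].round(2),s["joints"].round(3))
E
python3 m.py pics/s2.png
```

```text
[0.7034 0.0884 0.1201] [-6.35 -1.57  1.72] [ 0.09   0.431  1.643  0.     1.071 -0.018]
```

View pics/s2.png

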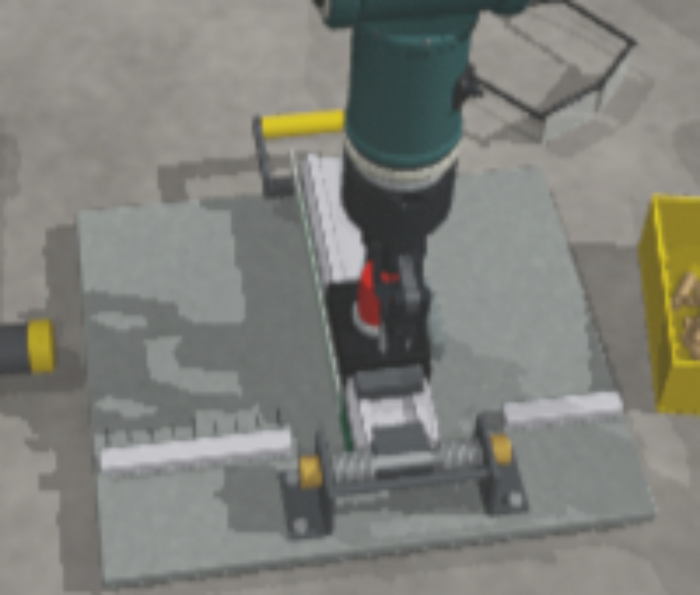

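The head is parked. The force jumped against the stop at the predicted position, and the picture shows the head against the stop block at (395,380) with the rail down. I'll back off, go up, and move over the handle.

Emit:
carry_out(commands=[[[0,0,0,0,0.3],[-0.12,-0.015,0,0,0.3],[-0.25,-0.03,0,0,0.3],[-0.25,-0.03,0,0,0.3],[-0.25,-0.03,1,0,0.3],[-0.25,-0.03,2.0,0,0.3],[-1.5,-0.15,2.5,0,0.2],[-3,-0.35,2.5,0,0.2],[-4.5,-0.5,2.2,0,0.2],[-5.5,-0.6,2.0,0,0.2],[-5.9,-0.66,2.0,0,0.2],[-5.9,-0.66,2.0,0,0.2],[-5.9,-0.66,2.0,0,0.2]]])

```text
time_s: 8.3
position: [0.4708, 0.0621, 0.2015]
tool_rot: [0.001, 0.668, 0.744, 0.001]
contact_force: [1.1, -0.8, -0.0]
finger_gap: 0.596
grip_force: 0.0
```

Run:
```python
from workcell import robot, imaging
from h import *
s=robot.read_state(); f=imaging.grab_frame("wrist"); cv2.imwrite("pics/w3.png",f["color"])
print(s["position"].round(4),s["joints"].round(3))
hsv=cv2.cvtColor(f["color"],cv2.COLOR_BGR2HSV)
y=cv2.inRange(hsv,(18,120,60),(36,255,255)); r=cv2.inRange(hsv,(0,150,60),(8,255,255))|cv2.inRange(hsv,(172,150,60),(180,255,255))
for nm,m,z in (("y",y,.066),("r",r,.132)):
    n,l,st,c=cv2.connectedComponentsWithStats(m)
    for i in range(1,n):
        if st[i,4]>60: print(nm,st[i],c[i].round(1),wray(f,s,*c[i],z).round(4))
g=imaging.grab_frame("scene"); y,_=masks(g["color"]); y[:165]=0;y[184:]=0;y[:,:310]=0;y[:,360:]=0
print(np.median(pts(g,y)[0],0) if y.any() else 0)
```

```text
[0.4708 0.0621 0.2015] [ 0.079 -0.079  2.081  0.     1.136 -0.029]
y [517   0  61  16 588] [549.5   5.1] [0.6832 0.2837 0.066 ]
y [ 299  124   23  130 2808] [309.5 187.4] [0.4662 0.0666 0.066 ]
y [592 132  16  14 161] [599.7 138.8] [0.7889 0.1628 0.066 ]
y [570 243  15   9  83] [576.8 247.4] [0.8041 0.0273 0.066 ]
y [418 340  25  26 395] [428.3 354.8] [ 0.6315 -0.1288  0.066 ]
r [ 533  187   50   46 1564] [557.7 208.9] [0.6683 0.0907 0.132 ]
[0.47283187 0.06104141 0.06681863]
```

View pics/w3.png

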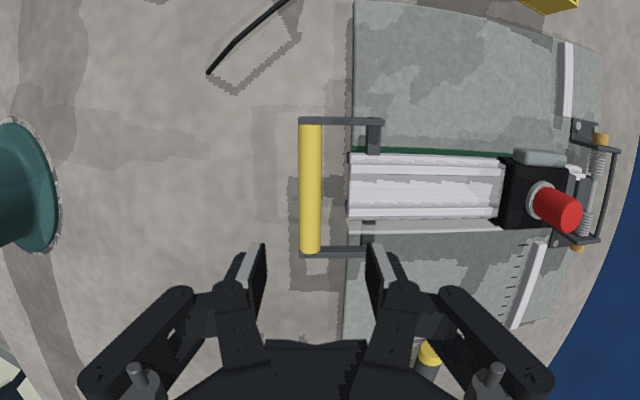

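The wrist view shows the bar at (310,187), straight ahead of the jaws, with the crossbar at (374,…). The head is still parked. I'll descend and grip.

Emit:
carry_out(commands=[[[-0.15,0.02,-0.8,0,0.04],[-0.15,0.02,-1.6,0,0.04],[-0.15,0.02,-2.2,0,0.04],[-0.15,0.02,-2.8,0,0.04],[-0.15,0.02,-3.1,0,0.04],[-0.15,0.02,-3.3,0,0.04],[-0.15,0.02,-3.3,0,0.04]]])

```text
time_s: 9.28
position: [0.4628, 0.0628, 0.0682]
tool_rot: [-0.0, 0.668, 0.744, -0.0]
contact_force: [0.5, -0.5, 0.6]
finger_gap: 0.524
grip_force: 0.0
```

Emit:
carry_out(commands=[[[0.0,0,0,0,-0.3],[0.0,0,0,0,-0.7],[0.0,0,0,0,-1],[0.0,0,0,0,-1],[0.0,0,0,0,-1],[0.0,0,0,0,-1]]], force=25)

```text
time_s: 10.02
position: [0.4658, 0.063, 0.0701]
tool_rot: [0.002, 0.668, 0.744, 0.003]
contact_force: [5.2, 0.9, -0.9]
finger_gap: 0.225
grip_force: 25.4
```

Run:
```python
from workcell import robot, imaging
from h import *
s=robot.read_state();print(s["position"].round(4),s["contact_force"].round(2),s["torque"].round(2))
f=imaging.grab_frame("wrist"); cv2.imwrite("pics/w4.png",f["color"])
```

```text
[0.4658 0.063  0.0701] [ 5.23  0.89 -0.94] [ 0.14 -0.8  -0.06]
```

View pics/w4.png

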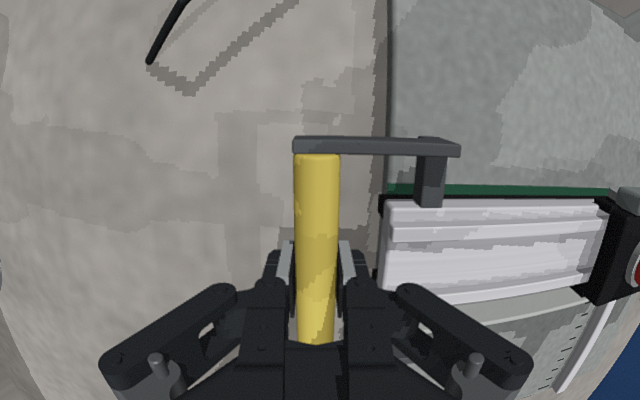

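The bar is well gripped at (316,240). I'll lift along the arc about the pin, first to about 0.4 rad.

Emit:
carry_out(commands=[[[0.08,0,0,0,-1],[0.09,0,0.21,0,-1],[0.09,0,0.42,0,-1],[0.1,0,0.64,0,-1],[0.12,0.005,0.85,0,-1],[0.17,0.01,1.27,0,-1],[0.25,0.02,1.69,0,-1],[0.34,0.03,2.1,0,-1],[0.46,0.04,2.51,0,-1],[0.59,0.055,2.91,0,-1],[0.75,0.07,3.31,0,-1],[0.75,0.07,3.31,0,-1],[0.75,0.07,3.31,0,-1]]])

```text
time_s: 11.7
position: [0.4909, 0.0654, 0.201]
tool_rot: [-0.002, 0.668, 0.744, -0.002]
contact_force: [-7.1, 2.1, 1.9]
finger_gap: 0.224
grip_force: 24.8
```

```bash
cat > m.py <<'E'
from workcell import robot, imaging
from h import *
import sys
s=robot.read_state(); print(s["position"].round(4),s["contact_force"].round(2),s["torque"].round(2),s["grip_force"])
f=imaging.grab_frame("scene"); 
if len(sys.argv)>1: cv2.imwrite(sys.argv[1],f["color"][100:310,220:500])
h=cv2.cvtColor(f["color"],cv2.COLOR_BGR2HSV)
y=cv2.inRange(h,(20,130,60),(36,255,255))>0; y[:,:300]=0;y[:,385:]=0;y[215:]=0
p,u,v=pts(f,y); print(len(p),u.min(),u.max(),v.min(),v.max())
H=np.array([.805,.0985]); d=np.array([.994,.108])
a=-(p[:,:2]-H)@d; th=np.arctan2(p[:,2]-.06,a); rr=np.hypot(p[:,2]-.06,a)
print("theta",np.percentile(th,[10,50,90]).round(3),"r",np.percentile(rr,[10,50,90]).round(3))
E
python3 m.py
```

```text
[0.4909 0.0654 0.201 ] [-7.11  2.15  1.91] [ 0.35  1.34 -0.13] 24.792889058589935
207 316 357 143 152
theta [0.393 0.41  0.421] r [0.332 0.336 0.344]
```

Emit:
carry_out(commands=[[[0.04,0.01,0.2,0,-1],[0.12,0.02,0.39,0,-1],[0.32,0.04,0.765,0,-1],[0.53,0.063,1.13,0,-1],[0.76,0.09,1.49,0,-1],[1.01,0.115,1.83,0,-1],[1.14,0.13,2.0,0,-1],[1.27,0.145,2.17,0,-1],[1.38,0.155,2.29,0,-1],[1.49,0.17,2.42,0,-1],[1.58,0.18,2.51,0,-1],[1.67,0.187,2.61,0,-1],[1.75,0.195,2.7,0,-1],[1.75,0.195,2.7,0,-1],[1.75,0.195,2.7,0,-1],[1.75,0.195,2.7,0,-1]]])

```text
time_s: 13.75
position: [0.5616, 0.0726, 0.3127]
tool_rot: [0.0, 0.668, 0.744, -0.001]
contact_force: [-12.6, -1.0, 10.8]
finger_gap: 0.221
grip_force: 25.3
```

```bash
python3 m.py pics/s5.png
```

```text
[0.5616 0.0726 0.3127] [-12.59  -1.01  10.8 ] [-0.28  2.34 -0.08] 25.305106937885284
268 320 366 129 139
theta [0.786 0.795 0.804] r [0.333 0.34  0.347]
```

View pics/s5.png

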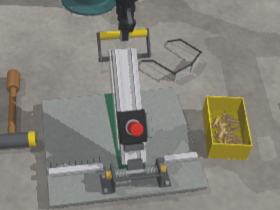

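The rail is past balance, at about 0.79 rad in both the arm pose and the view. The bar is held at the top (130,35) and the head is still against its stop (133,130). I'll ease it back to about 0.615 rad.

Emit:
carry_out(commands=[[[-0.05,-0.005,0.04,0,-1],[-0.15,-0.015,-0.06,0,-1],[-0.25,-0.03,-0.17,0,-1],[-0.36,-0.04,-0.29,0,-1],[-0.46,-0.05,-0.4,0,-1],[-0.55,-0.06,-0.51,0,-1],[-0.65,-0.07,-0.63,0,-1],[-0.74,-0.08,-0.75,0,-1],[-0.83,-0.09,-0.87,0,-1],[-0.92,-0.1,-0.99,0,-1],[-0.99,-0.107,-1.08,0,-1],[-0.99,-0.107,-1.08,0,-1],[-0.99,-0.107,-1.08,0,-1],[-0.99,-0.107,-1.08,0,-1],[-0.99,-0.107,-1.08,0,-1]]])

```text
time_s: 15.68
position: [0.5236, 0.0689, 0.265]
tool_rot: [0.001, 0.668, 0.744, 0.0]
contact_force: [3.8, -3.9, -1.5]
finger_gap: 0.219
grip_force: 25.0
```

```bash
python3 m.py pics/s6.png
```

```text
[0.5236 0.0689 0.265 ] [ 3.76 -3.91 -1.52] [-0.51 -0.71 -0.12] 25.03104329109192
234 317 362 134 143
theta [0.605 0.617 0.626] r [0.332 0.338 0.345]
```

View pics/s6.png

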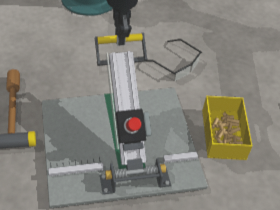

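The rail sits at about 0.61 rad, held by the bar, with the head at its stop (132,125) and the bystanders untouched. I'll let it settle briefly, then hand in.

Emit:
carry_out(commands=[[[0,0,0,0,-1],[0,0,0,0,-1],[0,0,0,0,-1],[0,0,0,0,-1]]])

```text
time_s: 16.23
position: [0.5236, 0.0689, 0.265]
tool_rot: [0.0, 0.668, 0.744, 0.0]
contact_force: [3.8, -3.5, -2.2]
finger_gap: 0.22
grip_force: 25.0
```

```bash
python3 m.py; python3 -c "
from workcell import robot
print(robot.read_state()['qvel'].round(4)); print(robot.sign_off())"
```

```text
[0.5236 0.0689 0.265 ] [ 3.8  -3.52 -2.18] [-0.61 -0.76 -0.09] 25.03322571516037
233 317 362 134 143
theta [0.604 0.616 0.626] r [0.332 0.338 0.346]
[ 0.0006 -0.0014 -0.0003  0.001   0.     -0.0002]
the job is handed in; nothing more can be done
None
```

I parked the knife head against its stop, lifted the rail to about 0.79 rad, eased it back to about 0.61 rad, and handed the job in with the arm holding it still by the yellow handle; no verdict was returned, and I did not go near the mallet, glasses or dowel bin.

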